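# Check three dovetail slides and reject the one that binds

### The arm

A 6-joint arm with a two-finger parallel gripper is mounted at the origin on a cart in front of the work surface, level with it; the furniture and walls round the work are solid. World frame = base frame: x ahead of the robot, y to its left, z up, the work surface at z = 0. Lengths are in m, angles in degrees, forces in N, time in s.
With the tool pointing down it reaches from about 0.3 to 0.75 m from the base axis. Payload 8.5 kg.
Tool frame: the origin (TCP) lies midway between the tips of the shut fingers; the grasp point (between the pads) lies 19 mm behind it; z points along the fingers, y is the line along which they close (so a half turn about z gives the same grasp; the last joint's range is limited). The gripper opens to 85 mm and grips with 20 to 120 N. Pads are 22 mm wide; open, the fingers measure 114 mm over their backs; the gripper's body (76 mm by 85 mm) begins 54 mm behind the grasp point. The pads swing forward as they close: fully open they stand 13 mm farther back than shut.
Start: joints at [54.987, 21.807, 74.336, -0, 83.858, -12.336], TCP at [0.212, 0.507, 0.194] pointing down, gripper open.
Joint ranges: [-178.18, 178.18], [-50.72, 133.34], [12.68, 142.11], [-81.47, 261.47], [9.98, 163.14], [-165.26, 165.26]. Speed limits (degrees/s): [136.94, 136.94, 180, 180, 180, 180].

### API

Orientations are given as a 3x3 rotation matrix whose columns are the frame's x, y, z axes.
In Python, from rig import monitor, optics, close_job, models gives the robot as it stands.
- The arm moves only by the tool step_arm, never from a script. Its arguments are lists of equal length, an entry for each row: "fingers": the closure, from -1 (fully open) to 1 (shut); "travel": the shift along the tool's x, y, z scaled (see below), a list of three; "twist": the turn about the tool's z scaled (see below). In form: {"fingers": [fingers, ...], "travel": [[tx, ty, tz], ...], "twist": [twist, ...]}. A call has 1 to 10 rows; each row shifts and turns the commanded pose from where the row before left it, along the tool's axes as they then stand; what a row does not reach is not made up. The controller multiplies each number of a shift by 100 mm and each number of a turn by pi rad. A row lasts 1/8 s, in which the tool goes at most 62.5 mm and 10.7 degrees, less where a joint would pass 70% of its speed; a pose out of reach is approached as far as the arm can. A call with a number of a shift or a turn outside -1 to 1 is refused whole. A call with a gripper value outside its range is refused whole. The fingers move at their own pace and stop on an object; "force" is the grip in N (left out, the last holds). Time passes only in rows, so rows that do not move let the fingers close. It gives the time, the measured TCP pose, the force, the opening and the grip force at its end, in the units of the state.
- monitor.observe(): the state, without advancing time (a new reading comes with each control period).
- optics.get_image(name): name is "side" or "top"; returns (picture, depth): 400x640x3 uint8, blue, green, red; 400x640 float32, m along the optical axis (not along the pixel's ray), 0 where there is no reading.
- optics.get_calibration(name): a dict with "vertical_fov" (degrees; the focal length in pixels is half the picture's height over the tangent of half this angle, whatever the lens; pixels are square), "cx", "cy" (the principal point, pixels), "world_from_camera" (4x4, takes a point from camera to world coordinates). Camera axes: x right, y up, looking along -z (the intrinsics and any distortion apply to the point x, -y, -z); pixel columns grow to the right and rows downward; lengths in m; the calibration is good to about 2 mm. A picture is of the moment at which its call begins. get_calibration takes no time and is no camera call.
- close_job(): hands the job in; it is judged then, once.
Trained networks look in the newest picture that a camera, given by its name, has taken for a name from the list of things; names that differ only in an ending like _2 or _b are one class to them, and where a whole thing is asked for, a point or a joint stands for the part that bears it (a point fixed in the world has none). Each returns a list of dicts, best first, with "confidence" (0 to 1); they miss things now and then, are a little off and sometimes report something else, mostly with a low value. They report only what shows in the picture. A call takes as long as a camera call.
- models.trace(camera, query): "mask" (400x640 bool, what is visible of it) and "point" ([column, row] in pixels, amid what is visible of it).
- models.landmark_of(camera, query): "point" ([column, row] in pixels: a listed point, or the origin of a listed thing).
The state is a dict: "time_s": time; "q": joint angles; "qvel": joint speeds; "joint_efforts": joint torques, N m; "position": TCP position; "tool_rot": TCP orientation; "ft_force": force on the tool from outside, world axes, zero at the start; "wrist_torque": the same for the moment, N m; "grip_width": finger opening in m; "gripper_force": force on a finger pad.
Only numpy, scipy, OpenCV 4.12 (cv2) and the standard library are available. Lean on these libraries where they do the work, as an engineer would, in place of code of your own. Each camera call takes 0.05 s, during which the arm holds its last target. There are 200 camera calls.

### The job

Check the three small dovetail slides on the sloping rack: first run all three carriages up the slope as far as each will go and leave them up, so that the one that binds about half way shows up beside the others. Then lift that whole slide out and set it down, without dropping it, flat on its base inside the shallow grey tray; last, run the carriages of the two good slides, which stay in their places on the rack, right back down to the lower end plate. Do not disturb the tools lying around.

Things in the scene. Friction and masses are not known exactly. Their poses are not given: they have to be found in the camera images.
- rack: plywood rack, fixed, 168 mm wide (its y), 105 mm deep (its x); its board slopes 35 degrees, rising along its +x, away from the robot. Origin: centre of its underside, 48 mm below the middle of the board's top. A steel ledge at the low and a stop at the high edge stand 8 mm above the board; 4 mm pins, 6 mm high, stand beside the slides' ends. Slides lie 62 mm apart; 30 mm clear beside carriages.
- place_left (a point): point on the board's upper surface under the middle of the left place for a slide (larger y of the rack)
- place_middle (a point): the same for the middle place
- place_right (a point): the same for the right place
- tray: fixed open sheet-metal tray, 140 mm (its x) by 72 mm (its y), rim 16 mm above the worktop, inside 134 by 66 mm, lined with a thin rubber sheet. Origin: centre of its underside
- tray_floor (a point): middle of the tray's inner floor, 3 mm above the worktop
- unit_a: one of three dovetail slides that look alike, in any of the three places: steel base 96 mm long (its x, up the slope at the start), 30 wide (y), 12 high, with a dovetail rail to 20 mm and a dark end plate, 6 mm thick, 24 high, across each end; loose, about 0.5 kg in all. Origin: centre of the base's underside; z is square to the board at the start, upright in the tray
- carriage_a (a joint): how far unit_a's carriage has slid along its base, m: 0 at the lower end plate, 0.050 touching the upper one. Starts between 0 and 0.012, stays where it is left, moves against a few newtons of friction; one that binds stops dead about half way
- block_a (a point): middle of the top face of unit_a's carriage: an aluminium block 34 mm long (along the slide), 32 wide; its top is 34.5 mm and its underside 13 mm above the underside of the base, and it is 1 mm wider than the base each side. Can be gripped across its width, and the whole slide lifted by it. Axes as the unit's
- unit_b: one of three dovetail slides that look alike, in any of the three places: steel base 96 mm long (its x, up the slope at the start), 30 wide (y), 12 high, with a dovetail rail to 20 mm and a dark end plate, 6 mm thick, 24 high, across each end; loose, about 0.5 kg in all. Origin: centre of the base's underside; z is square to the board at the start, upright in the tray
- carriage_b (a joint): how far unit_b's carriage has slid along its base, m: 0 at the lower end plate, 0.050 touching the upper one. Starts between 0 and 0.012, stays where it is left, moves against a few newtons of friction; one that binds stops dead about half way
- block_b (a point): middle of the top face of unit_b's carriage: an aluminium block 34 mm long (along the slide), 32 wide; its top is 34.5 mm and its underside 13 mm above the underside of the base, and it is 1 mm wider than the base each side. Can be gripped across its width, and the whole slide lifted by it. Axes as the unit's
- unit_c: one of three dovetail slides that look alike, in any of the three places: steel base 96 mm long (its x, up the slope at the start), 30 wide (y), 12 high, with a dovetail rail to 20 mm and a dark end plate, 6 mm thick, 24 high, across each end; loose, about 0.5 kg in all. Origin: centre of the base's underside; z is square to the board at the start, upright in the tray
- carriage_c (a joint): how far unit_c's carriage has slid along its base, m: 0 at the lower end plate, 0.050 touching the upper one. Starts between 0 and 0.012, stays where it is left, moves against a few newtons of friction; one that binds stops dead about half way
- block_c (a point): middle of the top face of unit_c's carriage: an aluminium block 34 mm long (along the slide), 32 wide; its top is 34.5 mm and its underside 13 mm above the underside of the base, and it is 1 mm wider than the base each side. Can be gripped across its width, and the whole slide lifted by it. Axes as the unit's
- spanner: bystander: open-ended spanner 133 mm long, flat on the worktop, to be left alone
- hex_key: bystander: black hex key 85 mm long, flat on the worktop, to be left alone
- turning_tool: bystander: turning tool, 8 mm shank, 73 mm long, to be left alone
- dial_gauge: bystander: dial gauge, 90 by 56 by 19 mm, lying on its back, to be left alone
- brass_bar: bystander: brass bar 105 mm long, to be left alone
- alu_bar: bystander: square aluminium bar 110 mm long, to be left alone
- pawn: bystander: turned chess pawn 59 mm high, to be left alone

How it is judged (in metres and radians):
On the way, in this order (a step that is already met when the one before it is completed fails the run):
1. all three carriages stand as far up as they go: two at the upper end plate, one stopped about half way (((value of joint carriage_a between 0.0225 and 0.03 m and distance of each of unit_a, unit_b, unit_c from where it was at the start of the episode below 0.012 m and value of joint each of carriage_b, carriage_c above 0.0455 m) or (value of joint carriage_b between 0.0225 and 0.03 m and distance of each of unit_b, unit_a, unit_c from where it was at the start of the episode below 0.012 m and value of joint each of carriage_a, carriage_c above 0.0455 m) or (value of joint carriage_c between 0.0225 and 0.03 m and distance of each of unit_c, unit_a, unit_b from where it was at the start of the episode below 0.012 m and value of joint each of carriage_a, carriage_b above 0.0455 m))), for 0.2 s.
2. the slide that stopped half way is in the tray while the other two carriages are still up (((horizontal distance between unit_a and tray_floor below 0.028 m and z of unit_a in the frame of tray below 0.007 m and angle between unit_a's own z axis and vertical below 0.06 rad and linear speed of unit_a below 0.02 m/s and value of joint each of carriage_b, carriage_c above 0.0455 m and distance of each of unit_b, unit_c from where it was at the start of the episode below 0.012 m) or (horizontal distance between unit_b and tray_floor below 0.028 m and z of unit_b in the frame of tray below 0.007 m and angle between unit_b's own z axis and vertical below 0.06 rad and linear speed of unit_b below 0.02 m/s and value of joint each of carriage_a, carriage_c above 0.0455 m and distance of each of unit_a, unit_c from where it was at the start of the episode below 0.012 m) or (horizontal distance between unit_c and tray_floor below 0.028 m and z of unit_c in the frame of tray below 0.007 m and angle between unit_c's own z axis and vertical below 0.06 rad and linear speed of unit_c below 0.02 m/s and value of joint each of carriage_a, carriage_b above 0.0455 m and distance of each of unit_a, unit_b from where it was at the start of the episode below 0.012 m))), for 0.2 s.
At the end, for the whole second after the job is handed in: Both free slides lie in their places (within 12 mm), carriages within 4.5 mm of the lower end plate; the slide that binds rests flat (0.06 rad) on its base on the tray floor, middle within 28 mm of the tray's middle, underside under 7 mm above the worktop; all at rest (((horizontal distance between unit_a and tray_floor below 0.028 m and z of unit_a in the frame of tray below 0.007 m and angle between unit_a's own z axis and vertical below 0.06 rad and linear speed of each of unit_a, unit_b, unit_c below 0.02 m/s and value of joint each of carriage_b, carriage_c below 0.0045 m and distance of each of unit_b, unit_c from where it was at the start of the episode below 0.012 m) or (horizontal distance between unit_b and tray_floor below 0.028 m and z of unit_b in the frame of tray below 0.007 m and angle between unit_b's own z axis and vertical below 0.06 rad and linear speed of each of unit_b, unit_a, unit_c below 0.02 m/s and value of joint each of carriage_a, carriage_c below 0.0045 m and distance of each of unit_a, unit_c from where it was at the start of the episode below 0.012 m) or (horizontal distance between unit_c and tray_floor below 0.028 m and z of unit_c in the frame of tray below 0.007 m and angle between unit_c's own z axis and vertical below 0.06 rad and linear speed of each of unit_c, unit_a, unit_b below 0.02 m/s and value of joint each of carriage_a, carriage_b below 0.0045 m and distance of each of unit_a, unit_b from where it was at the start of the episode below 0.012 m))); the robot touches nothing.
It fails at once if the slide was dropped or banged into the tray (contact force between any of unit_a, unit_b, unit_c and tray above 80 N).
It fails at once if a tool lying around was pushed aside or knocked over (distance of any of spanner, hex_key, dial_gauge, turning_tool, brass_bar, alu_bar, pawn from where it was at the start of the episode above 0.02 m).
It also fails if it takes over 72 s, if anything falls off the work surface, if the arm or the gripper's body presses on something with over 40 N, if the wrist force passes 120 N, or if a joint passes its speed limit or range.

## Working session

There is one attempt and no reset: what is moved stays moved. The work goes in short steps, Python scripts to look and compute and a tool call to move; the robot and the scene stay as the last step left them, time stands still between calls to the robot, and variables do not carry over. Pictures are saved under pics/ and viewed, at most 10 in all, crops included, and the job is handed in when it is done.

Besides the shell and the picture viewer there is one more tool, called after "Call:" as name(argument=value, ...), one argument or row to a line, values as JSON. step_arm: Moves the arm, as the interface text tells. Its arguments: {"type":"object","properties":{"fingers":{"type":"array","items":{"type":"number"}},"travel":{"type":"array","items":{"type":"array","items":{"type":"number"}}},"twist":{"type":"array","items":{"type":"number"}},"force":{"type":"number"}},"required":["fingers","travel","twist"]}

```bash
mkdir -p pics
cat > h.py <<'E'
import numpy as np, cv2, json
from rig import monitor, optics, close_job, models
def ray(cam,p):
    c=optics.get_calibration(cam); f=200/np.tan(np.radians(c["vertical_fov"]/2)); T=np.array(c["world_from_camera"])
    d=T[:3,:3]@np.array([(p[0]-c["cx"])/f,-(p[1]-c["cy"])/f,-1.]); return T[:3,3],d
def at_depth(cam,p,dep):
    o,d=ray(cam,p); return o+d*dep
def at_z(cam,p,z):
    o,d=ray(cam,p); return o+d*(z-o[2])/d[2]
def pix(cam,P):
    c=optics.get_calibration(cam); f=200/np.tan(np.radians(c["vertical_fov"]/2)); T=np.linalg.inv(np.array(c["world_from_camera"]))
    q=T[:3,:3]@np.array(P)+T[:3,3]; return np.array([c["cx"]+f*q[0]/-q[2],c["cy"]+f*q[1]/q[2]])
def cloud(cam,dep):
    c=optics.get_calibration(cam); f=200/np.tan(np.radians(c["vertical_fov"]/2)); T=np.array(c["world_from_camera"])
    v,u=np.mgrid[:400,:640]; P=np.stack([(u-c["cx"])/f*dep,-(v-c["cy"])/f*dep,-dep],-1)
    return P@T[:3,:3].T+T[:3,3]
E
python3 - <<'E'
from h import *
np.set_printoptions(precision=4,suppress=True)
s=monitor.observe(); print(s)
for cam in ("top","side"):
    c=optics.get_calibration(cam); print(cam,c)
    im,d=optics.get_image(cam); cv2.imwrite(f"pics/{cam}0.png",im); np.save(f"{cam}0.npy",d)
    for q in ["place_left","place_middle","place_right","tray_floor","tray","rack","block_a","unit_a"]:
        for r in models.landmark_of(cam,q)[:4]:
            p=r["point"]; dd=d[int(p[1]),int(p[0])]; print(q,np.round(p,1),round(r["confidence"],2),at_depth(cam,p,dd))
E
```

```text
{'time_s': 0.0, 'q': array([ 54.9844,  21.8412,  74.3854,   0.0006,  83.8582, -12.3351]), 'qvel': array([-0.0133,  0.0385,  0.0774,  0.0499, -0.042 ,  0.0142]), 'joint_efforts': array([ -0.0004, -44.846 , -23.1275,  -0.0003,   0.0048,   0.    ]), 'position': array([0.2119, 0.5072, 0.1929]), 'tool_rot': array([[-0.9227,  0.3856, -0.0009],
       [ 0.3856,  0.9227, -0.0012],
       [ 0.0003, -0.0014, -1.    ]]), 'ft_force': array([ 1.2903, -0.7363, -0.3481]), 'wrist_torque': array([0.0063, 0.0463, 0.034 ]), 'gripper_force': 0.0, 'grip_width': 0.08529488518285923}
top {'vertical_fov': 43.25289216339511, 'cx': 318.9977194599986, 'cy': 192.1483357415053, 'world_from_camera': array([[-0.0118,  0.9925, -0.1217,  0.4705],
       [-0.9999, -0.0103,  0.0134,  0.1309],
       [ 0.0121,  0.1218,  0.9925,  0.9631],
       [ 0.    ,  0.    ,  0.    ,  1.    ]])}
place_left [259.  219.7] 0.81 [0.5318 0.2253 0.0728]
place_middle [290.8 232.2] 0.83 [0.5094 0.1696 0.0671]
place_middle [373.1 241. ] 0.67 [0.4937 0.0165 0.0039]
place_right [325.6 238.5] 0.77 [0.4975 0.1082 0.069 ]
place_right [236.8 269
[... 817 characters left out ...]
      [ 0.    ,  0.    ,  0.    ,  1.    ]])}
place_left [317.  249.7] 0.89 [0.5124 0.2474 0.0648]
place_middle [341.8 238.3] 0.6 [0.5058 0.1842 0.0616]
place_right [367.5 227.8] 0.85 [0.2415 0.5715 0.3232]
place_right [369.4 230.2] 0.19 [0.24   0.5719 0.3224]
rack [341.9 258.7] 0.96 [0.4968 0.1947 0.0288]
rack [351.7 239.3] 0.44 [0.4879 0.1806 0.0643]
block_a [330.3 250.2] 0.89 [0.4975 0.2304 0.0617]
block_a [352.2 236.7] 0.74 [0.4923 0.1721 0.0643]
block_a [281.8 213.6] 0.63 [0.7228 0.0956 0.011 ]
unit_a [316.9 251.4] 0.97 [0.5133 0.2463 0.0607]
unit_a [345.6 239.1] 0.69 [0.4968 0.1861 0.064 ]
unit_a [341.9 241.1] 0.66 [0.5057 0.1836 0.0558]
unit_a [368.5 234.1] 0.47 [0.2401 0.5724 0.3203]
```

Run:
```python
import cv2
a=cv2.imread("pics/top0.png"); cv2.imwrite("pics/top0c.png",cv2.resize(a[150:330,190:430],None,fx=3.3,fy=3.3,interpolation=cv2.INTER_CUBIC))
```

```text
(no output)
```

View pics/top0c.png

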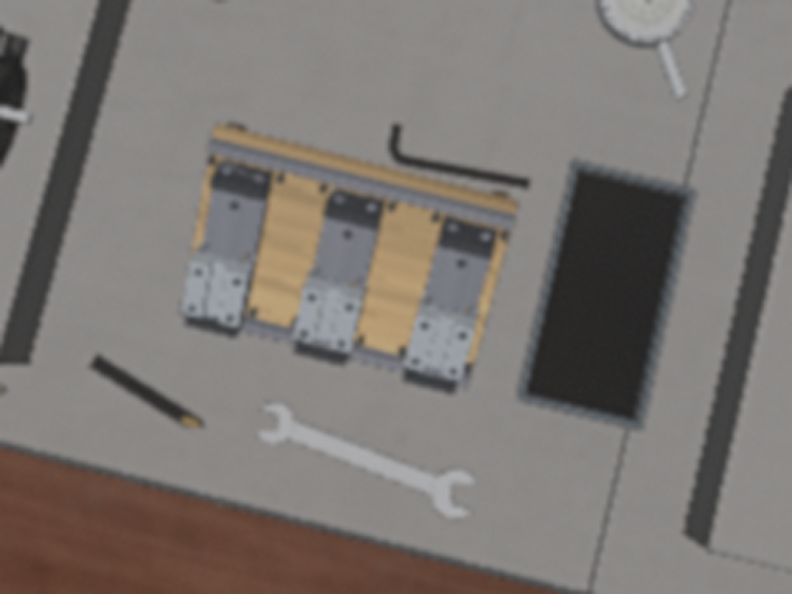

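View pics/side0.png

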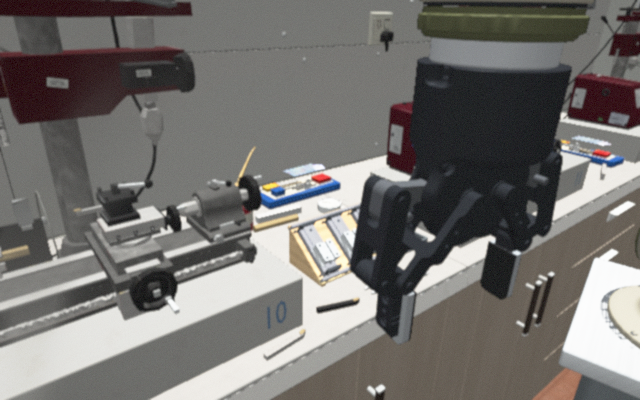

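View pics/top0.png

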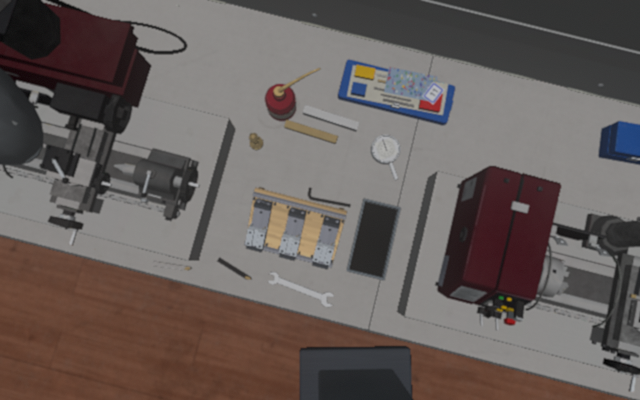

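The top view shows the rack (crop ~200–515 × 125–390) with three slides, all carriages low. The tray is to its right, and the hex key, spanner and turning tool lie around it. The rack and tray look yawed the same way. In the side view the gripper hides the right place.

```bash
cat > fit.py <<'E'
from h import *
from scipy.optimize import least_squares
np.set_printoptions(precision=4,suppress=True)
c35,s35=np.cos(np.radians(35)),np.sin(np.radians(35))
def top():
    im,d=optics.get_image("top"); return im,d,cloud("top",d)
if __name__=="__main__":
    im,d,P=top()
    m=models.trace("top","tray")
    for r in m[:2]:
        k=r["mask"]; print("tray",r["confidence"],k.sum()); 
        Q=P[k]; 
        cnt=np.argwhere(k)[:,::-1]; W=np.array([at_z("top",p,0.010)[:2] for p in cnt]).astype(np.float32)
        print(cv2.minAreaRect(W*1000), "z median",np.median(Q[:,2]),Q[:,2].max())
    X=P[(d>0)&(P[...,0]>.40)&(P[...,0]<.62)&(P[...,1]>.06)&(P[...,1]<.29)&(P[...,2]>.012)]
    print(len(X),"rack z range",X[:,2].min(),X[:,2].max())
    # table check
    T=P[(abs(P[...,0]-.6)<.02)&(abs(P[...,1]-.1)<.03)]; print("table z",np.median(T[:,2]))
    # slope plane: X.z = a + tan35*(u.x) -> wood points vs metal
    for q in ["carriage_a","unit_a","rack"]:
        for r in models.trace("top",q)[:4]:
            k=r["mask"]&(d>0); Q=P[k]; A=np.c_[Q[:,:2],np.ones(len(Q))]; co=np.linalg.lstsq(A,Q[:,2],rcond=None)[0]
            cnt=np.argwhere(k)[:,::-1].astype(np.float32)
            print(q,round(r["confidence"],2),k.sum(),np.round(r["point"],1),Q.mean(0),"slope",np.degrees(np.arctan(np.hypot(*co[:2]))),"yaw",np.degrees(np.arctan2(co[1],co[0])),cv2.minAreaRect(cnt))
    # surroundings right of tray
    for y in (-.02,-.03,-.04,-.05,-.06,-.07,-.08,-.1): 
        print(y,[round(float(np.median(P[(abs(P[...,0]-x)<.008)&(abs(P[...,1]-y)<.005)][:,2])),3) for x in (.40,.45,.5,.55,.6)])
E
python3 fit.py
```

```text
tray 0.73 2921
((497.4324035644531, 17.900291442871094), (74.14886474609375, 142.27418518066406), 75.75414276123047) z median 0.0031561570542759654 0.9630610089888055
tray 0.69 882Traceback (most recent call last):
  File "fit.py", line 13, in <module>
    cnt=np.argwhere(k)[:,::-1]; W=np.array([at_z("top",p,0.010)[:2] for p in cnt]).astype(np.float32)
                                            ~~~~^^^^^^^^^^^^^^^
  File "h.py", line 9, in at_z
    o,d=ray(cam,p); return o+d*(z-o[2])/d[2]
        ~~~^^^^^^^
  File "h.py", line 4, in ray
    c=optics.get_calibration(cam); f=200/np.tan(np.radians(c["vertical_fov"]/2)); T=np.array(c["world_from_camera"])
ValueError: time passes only in moves, steps and waits
```

```bash
cat > fit2.py <<'E'
from fit import *
import sys
def frame(yaw): 
    y=np.radians(yaw); return np.array([np.cos(y),np.sin(y)]),np.array([-np.sin(y),np.cos(y)])
def analyse(P,d,yaw,Z0=None):
    u,v=frame(yaw); C=np.array([.508,.169])
    X=P[(d>0)&(P[...,0]>.40)&(P[...,0]<.62)&(P[...,1]>.06)&(P[...,1]<.29)&(P[...,2]>.005)]
    U=(X[:,:2]-C)@u; V=(X[:,:2]-C)@v; Z=X[:,2]
    s=U*c35+Z*s35; n=-U*s35+Z*c35
    return U,V,Z,s,n
if __name__=="__main__":
    im,d,P=top()
    for yaw in (-14.7,):
        U,V,Z,s,n=analyse(P,d,yaw)
        h,e=np.histogram(n[(abs(U)<.05)&(abs(V)<.085)],bins=np.arange(-.01,.09,.002)); print([(round(float(a),3),int(b)) for a,b in zip(e,h)if b>20])
        n0=None
        w=(abs(abs(V)-.031)<.010)&(abs(U)<.03); n0=np.median(n[w]); print("board n",n0)
        A=np.c_[U[w],V[w],np.ones(w.sum())]; co=np.linalg.lstsq(A,Z[w],rcond=None)[0]; print("slope",np.degrees(np.arctan(co[0])),"cross",co[1], co[2])
        for lo,hi in ((-.095,-.031),(-.031,.031),(.031,.095)):
            k=(V>lo)&(V<hi)&(n-n0>.030)&(n-n0<.039)
            vv,ss=V[k],s[k]; print(k.sum(),"block v",np.percentile(vv,[2,98]),"mid",np.mean(np.percentile(vv,[2,98])),"s",np.percentile(ss,[2,98]),"n",np.median(n[k])-n0)
            k=(V>lo)&(V<hi)&(n-n0>.0085)&(n-n0<.028); print("   unit v",np.percentile(V[k],[2,98]),"s",np.percentile(s[k],[1,99]))
            k=(V>lo)&(V<hi)&(n-n0>.021)&(n-n0<.027); print("   plate s",np.percentile(s[k],[1,50,99]), k.sum())
        k=(n-n0>-.002)&(n-n0<.002);print("board s",np.percentile(s[k],[1,99]),"v",np.percentile(V[k],[1,99]))
        k=(n-n0>.006)&(n-n0<.010)&(abs(abs(V)-.031)<.012);print("ledges s",np.percentile(s[k],[2,98]))
E
python3 fit2.py
```

```text
[(0.03, 230), (0.032, 873), (0.034, 607), (0.036, 126), (0.038, 153), (0.04, 243), (0.042, 181), (0.044, 155), (0.046, 134), (0.048, 52), (0.05, 205), (0.052, 448), (0.054, 259), (0.056, 214), (0.058, 122), (0.06, 91), (0.062, 162), (0.064, 110), (0.066, 304), (0.068, 270), (0.07, 41)]
board n 0.033491738940617403
slope 35.11738197451245 cross -0.005998224701757406 0.04086047728627197
260 block v [-0.0781 -0.0474] mid -0.06276044145109201 s [0.0012 0.0353] n 0.03444517002742079
   unit v [-0.0778 -0.0365] s [-0.075   0.0897]
   plate s [-0.0754  0.0345  0.0791] 195
256 block v [-0.0163  0.0148] mid -0.0007491060968276451 s [0.0009 0.0344] n 0.03404046772216574
   unit v [-0.0241  0.0174] s [-0.074   0.0887]
   plate s [-0.0743  0.0327  0.079 ] 205
268 block v [0.0453 0.0767] mid 0.06097465190799861 s [-0.0765  0.0324] n 0.03398092136615002
   unit v [0.045  0.0893] s [-0.0736  0.0885]
   plate s [-0.0743  0.0302  0.0796] 218
board s [-0.0188  0.0947] v [-0.0844  0.0814]
ledges s [-0.0235  0.0906]
```

Call:
step_arm(
  fingers=[1,1,1,1,1,1],
  travel=[
    [0,0,-0.1],
    [0,0,0],
    [0,0,0],
    [0,0,0],
    [0,0,0],
    [0,0,0],
  ],
  twist=[0,0,0,0,0,0],
)

```text
time_s: 2.05
position: [0.212, 0.5074, 0.2034]
tool_rot: [[-0.923, 0.386, -0.0], [0.386, 0.923, -0.0], [0.0, -0.0, -1.0]]
ft_force: [-0.3, 0.2, -0.2]
grip_width: -0.0002
gripper_force: 0.0
```

```bash
cat > side.py <<'E'
from fit2 import *
im,d=optics.get_image("side"); P=cloud("side",d)
U,V,Z,s,n=analyse(P,d,-14.7)
w=(abs(V-.031)<.008)&(abs(U)<.03); n0=np.median(n[w]); print("board n",n0)
A=np.c_[U[w],V[w],np.ones(w.sum())]; co=np.linalg.lstsq(A,Z[w],rcond=None)[0]; print("slope",np.degrees(np.arctan(co[0])),co[2])
for lo,hi in ((-.095,-.031),(-.031,.031),(.031,.095)):
    k=(V>lo)&(V<hi)&(n-n0>.030)&(n-n0<.039)
    if k.sum()>10: print(k.sum(),"v",np.percentile(V[k],[2,50,98]),"s",np.percentile(s[k],[2,98]),"n",np.median(n[k])-n0)
for q in ["block_a","place_left","place_middle","tray_floor"]:
    B=models.landmark_of("side",q)[:3]
    A=models.landmark_of("top",q)[:3]
    for a in A:
        for b in B:
            o1,d1=ray("top",a["point"]);o2,d2=ray("side",b["point"])
            t=np.linalg.lstsq(np.c_[d1,-d2],o2-o1,rcond=None)[0]; p1=o1+d1*t[0];p2=o2+d2*t[1]
            if np.linalg.norm(p1-p2)<.012:
                m=(p1+p2)/2; r=m[:2]-[.508,.169]; u,v=frame(-14.7); UU=r@u
                print(q,round(a["confidence"],2),round(b["confidence"],2),m,"gap",np.linalg.norm(p1-p2),"v",r@v,"s",UU*c35+m[2]*s35,"n",-UU*s35+m[2]*c35-.0335)
E
python3 side.py
```

```text
board n 0.03265767647034483
slope 34.55702394197758 0.03782580038606015
172 v [-0.069  -0.0541 -0.0459] s [0.0018 0.0346] n 0.0336535725396824
263 v [-0.0158 -0.0013  0.0156] s [0.0011 0.0341] n 0.03405344275757126
314 v [0.0463 0.0629 0.0775] s [-0.0772  0.0326] n 0.03368997593238228
block_a 0.86 0.77 [0.4718 0.1108 0.0621] gap 0.0015570778383965911 v -0.06545608375157959 s 0.019000770876448553 n 0.029034809551243185
block_a 0.61 0.97 [0.497 0.233 0.06 ] gap 0.002612972437457715 v 0.05911639584839887 s 0.01242221029792187 n 0.03104240660942667
place_left 0.67 0.91 [0.5327 0.2264 0.0452] gap 0.007387667096149413 v 0.06179747318169031 s 0.03360177927095294 n -0.001804716872076076
place_middle 0.9 0.72 [0.5169 0.1675 0.0484] gap 0.006113410118261977 v 0.0007718858279180511 s 0.03516285867273987 n 0.0010058107021310922
place_middle 0.9 0.53 [ 0.5215  0.1716 -0.0984] gap 0.0004503723525476131 v 0.005945511237506288 s -0.04624802818568353 n -0.12118523504057016
tray_floor 0.81 0.58 [0.4948 0.0152 0.0068] gap 0.00040465579212320326 v -0.15210522017827607 s 0.025379591151759782 n -0.04296710864682356
```

Call:
step_arm(
  fingers=[1,1,1,1,1,1,1,1,1,1],
  travel=[
    [0,0,0],
    [-0.344,-0.212,0],
    [-0.344,-0.212,0],
    [-0.344,-0.212,0],
    [-0.344,-0.212,0],
    [-0.344,-0.212,0],
    [-0.344,-0.212,0],
    [-0.344,-0.212,0],
    [-0.344,-0.212,0],
    [-0.344,-0.212,0],
  ],
  twist=[-0.0444,0,0,0,0,0,0,0,0,0],
)

```text
time_s: 3.75
position: [0.464, 0.2434, 0.2036]
tool_rot: [[-0.967, 0.254, 0.0], [0.254, 0.967, 0.0], [-0.0, 0.0, -1.0]]
ft_force: [0.3, 1.4, 0.6]
grip_width: -0.0002
gripper_force: 0.0
```

```bash
cat > uv.py <<'E'
from fit2 import *
def st():
    s=monitor.observe(); p=s["position"]; u,v=frame(-14.7); r=p[:2]-[.508,.169]; R=s["tool_rot"]
    print("t",round(s["time_s"],2),"U %.1f V %.1f Z %.1f"%(r@u*1e3,r@v*1e3,p[2]*1e3),"yaw",np.degrees(np.arctan2(R[1,0],R[0,0])),"F",s["ft_force"],"w",s["grip_width"])
st() if __name__=="__main__" else 0
E
python3 uv.py
```

```text
t 3.75 U -61.4 V 60.8 Z 203.6 yaw 165.30982941745825 F [0.3449 1.4442 0.5893] w -0.00021778834294313912
```

Call:
step_arm(
  fingers=[1,1,1,1,1,1,1,1,1,1],
  travel=[
    [0,0,0.45],
    [0,0,0.45],
    [0,0,0.45],
    [0,0,0.23],
    [0,0,0],
    [-0.08,0,0],
    [-0.041,0,-0.0287],
    [-0.041,0,-0.0287],
    [-0.041,0,-0.0287],
    [0,0,0],
  ],
  twist=[0,0,0,0,0,0,0,0,0,0],
)

```text
time_s: 5.0
position: [0.4832, 0.2392, 0.0545]
tool_rot: [[-0.967, 0.254, 0.001], [0.254, 0.967, 0.0], [-0.001, 0.0, -1.0]]
ft_force: [0.1, -0.2, -0.2]
grip_width: 0.0
gripper_force: 0.0
```

```bash
python3 uv.py
```

```text
t 5.0 U -41.8 V 61.6 Z 54.5 yaw 165.30084566209786 F [ 0.1355 -0.1605 -0.2461] w 4.0383141869094634e-05
```

Run:
```python
from h import *
im,d=optics.get_image("side"); cv2.imwrite("pics/s1.png",cv2.resize(im[150:310,250:450],None,fx=3.5,fy=3.5,interpolation=cv2.INTER_CUBIC))
```

```text
(no output)
```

View pics/s1.png

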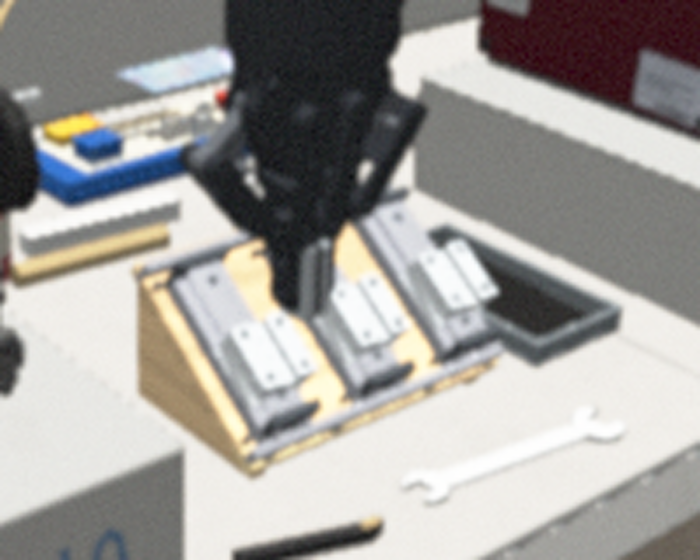

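Fingers show at crop (310,300), between the left and middle slides and not in front of the left block (270,350). I'll check that against the projection of the TCP.

Run:
```python
from h import *
np.set_printoptions(precision=4,suppress=True)
s=monitor.observe(); print(s["position"],s["q"])
for cam in ("side","top"):
    p=pix(cam,s["position"]); print(cam,p,"crop",(p-[250,150])*3.5)
im,d=optics.get_image("side"); 
# fingertip px in side crop (315,310)->
for c in [(315,300),(300,270),(320,270),(270,350),(290,335),(400,120)]:
    p=np.array(c)/3.5+[250,150]; print(c,at_depth("side",p,d[int(p[1]),int(p[0])]))
im,d=optics.get_image("top"); P=cloud("top",d)
```

```text
[0.4829 0.2392 0.0543] [ 13.7608  28.9162  88.0024   0.0006  63.0703 -61.548 ]
side [334.3558 259.1357] crop [295.2454 381.9749]
top [252.227  247.8044] crop [  7.7945 342.3155]
(315, 300) [0.4714 0.2433 0.1031]
(300, 270) [0.4776 0.2471 0.1176]
(320, 270) [0.4708 0.2414 0.1176]
(270, 350) [0.5018 0.2335 0.0619]
(290, 335) [0.4979 0.2229 0.0667]
(400, 120) [0.4625 0.1946 0.1769]
```

Run:
```python
from h import *
np.set_printoptions(precision=3,suppress=True)
print("t0 TCP px side",pix("side",[.2119,.5072,.1929]), "40mm up", pix("side",[.2119,.5072,.2329]))
a=np.array([.386,.923,0])*.0425
print(pix("side",np.array([.2119,.5072,.2059])+a),pix("side",np.array([.2119,.5072,.2059])-a))
im,d=optics.get_image("side"); P=cloud("side",d)
k=(d>0)&(P[...,0]>.42)&(P[...,0]<.54)&(P[...,1]>.19)&(P[...,1]<.29)&(P[...,2]>.07)
Q=P[k]; v,u=np.where(k)
for z in np.arange(.07,.15,.01):
    m=(Q[:,2]>=z)&(Q[:,2]<z+.01); print(round(z,3),m.sum(), Q[m].mean(0) if m.any() else "", Q[m].min(0) if m.any() else "",Q[m].max(0) if m.any() else "")
cv2.imwrite("pics/s2.png",cv2.resize(im[150:310,250:450],None,fx=3.5,fy=3.5,interpolation=cv2.INTER_CUBIC))
```

```text
t0 TCP px side [437.271 369.776] 40mm up [445.056 325.143]
[392.387 378.306] [481.401 335.948]
0.07 101 [0.524 0.228 0.072] [0.503 0.214 0.07 ] [0.54  0.247 0.077]
0.08 0   
0.09 57 [0.477 0.245 0.096] [0.469 0.231 0.091] [0.492 0.252 0.1  ]
0.1 102 [0.477 0.246 0.105] [0.469 0.229 0.1  ] [0.492 0.256 0.11 ]
0.11 106 [0.478 0.247 0.115] [0.469 0.227 0.11 ] [0.493 0.255 0.12 ]
0.12 99 [0.477 0.246 0.125] [0.469 0.229 0.12 ] [0.493 0.255 0.13 ]
0.13 127 [0.473 0.245 0.136] [0.463 0.211 0.131] [0.498 0.273 0.14 ]
0.14 264 [0.476 0.245 0.145] [0.461 0.204 0.14 ] [0.502 0.28  0.15 ]
```

View pics/s2.png

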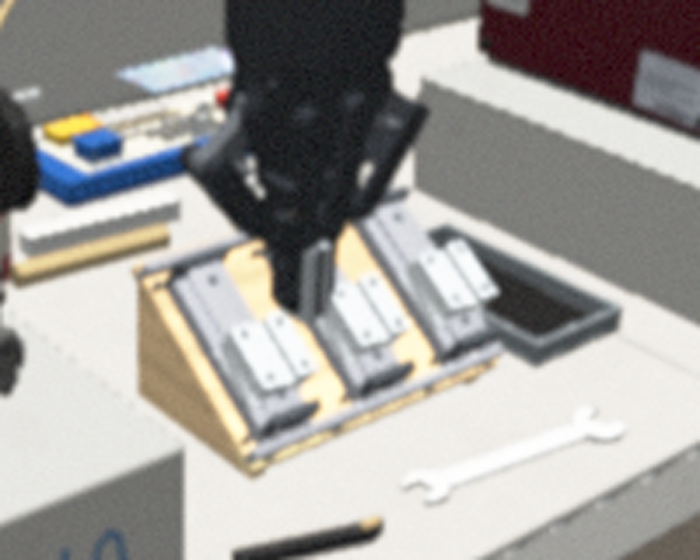

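The true fingertips show about 37 mm above the reported TCP (visible tip z≈0.091 against 0.054), and the t=0 picture agrees. I'll calibrate that offset, horizontally as well.

Run:
```python
from fit2 import *
s=monitor.observe(); p=s["position"]; u,v=frame(-14.7)
im,d=optics.get_image("side"); P=cloud("side",d)
r=P[...,:2]-p[:2]; a=(r@u)*1e3; b=(r@v)*1e3; z=P[...,2]*1e3
for lo,hi in ((88,100),(100,110),(110,125),(150,170),(180,200),(210,230)):
    k=(d>0)&(abs(a)<70)&(abs(b)<70)&(z>lo)&(z<hi); 
    print(lo,k.sum(),"u",np.percentile(a[k],[1,5,50,95,99]),"v",np.percentile(b[k],[1,5,50,95,99]))
im,d=optics.get_image("top"); P=cloud("top",d)
r=P[...,:2]-p[:2]; a=(r@u)*1e3; b=(r@v)*1e3; z=P[...,2]*1e3
for lo,hi in ((95,130),(130,160),(160,200),(200,240),(240,300),(300,400),(400,600)):
    k=(d>0)&(abs(a)<90)&(abs(b)<90)&(z>lo)&(z<hi); 
    if k.sum()>20: print("top",lo,k.sum(),"u",np.percentile(a[k],[1,5,50,95,99]),"v",np.percentile(b[k],[1,5,50,95,99]))
```

```text
88 58 u [-12.5863 -12.254   -9.7476   6.0207  33.9659] v [-9.3576 -5.4417  5.847  11.8115 12.3628]
100 101 u [-12.663  -12.3458  -7.9075   5.2379   6.3445] v [-13.0951 -11.7759   7.0064  13.7017  13.7765]
110 161 u [-12.8978 -12.071   -7.8927   5.134    6.2232] v [-13.2058 -11.242    6.9378  13.6506  14.0167]
150 596 u [-18.9448 -18.0246 -12.1382   7.8616  13.5779] v [-49.8848 -43.3553  10.5805  49.236   53.9107]
180 779 u [-20.9841 -20.2077 -11.3899   2.4373   8.1157] v [-56.2011 -48.3191  17.8222  59.1124  60.8876]
210 458 u [-38.6688 -37.6893 -19.4754   6.5856  16.2015] v [-16.9932  -8.0704  28.3105  37.6834  38.5321]
top 300 7594 u [-74.2731 -54.1899  -2.1952  44.1661  56.1619] v [-79.4233 -61.7393  -1.9358  52.3512  63.3261]
top 400 6320 u [-89.5375 -87.6172 -65.3573   0.1468  15.8193] v [-88.9883 -85.1684 -52.0017  32.6329  42.8976]
```

Call:
step_arm(
  fingers=[1,1,1,1,1],
  travel=[
    [0.2,0,0],
    [0,0,0.22],
    [0,0,0.22],
    [0,0,0],
    [0,0,0],
  ],
  twist=[0,0,0,0,0],
)

```text
time_s: 5.92
position: [0.4639, 0.2444, 0.0108]
tool_rot: [[-0.967, 0.253, 0.001], [0.253, 0.967, 0.0], [-0.001, 0.0, -1.0]]
ft_force: [-0.2, -0.3, 0.8]
grip_width: -0.0001
gripper_force: 0.0
```

```bash
cat > tip.py <<'E'
from uv import *
st(); s=monitor.observe(); p=s["position"]; u,v=frame(-14.7)
im,d=optics.get_image("side"); P=cloud("side",d)
r=P[...,:2]-p[:2]; a=(r@u)*1e3; b=(r@v)*1e3; z=P[...,2]*1e3
k=(d>0)&(a>-16)&(a<-4)&(abs(b)<16)&(z>p[2]*1e3+5)&(z<p[2]*1e3+80)
h,e=np.histogram(z[k],bins=np.arange(0,120,3)); print([(int(x),int(y)) for x,y in zip(e,h) if y])
print("u",np.percentile(a[k],[2,50,98]),"v",np.percentile(b[k],[2,98]))
E
python3 tip.py
```

```text
t 5.92 U -61.8 V 61.8 Z 10.8 yaw 165.31663866884864 F [-0.1758 -0.3399  0.8174] w -0.00013225435001137492
[(48, 8), (51, 12), (54, 18), (57, 27), (60, 21), (63, 23), (66, 21), (69, 23), (72, 23), (75, 26), (78, 21), (81, 24), (84, 20), (87, 17), (90, 3)]
u [-13.1819 -10.4705  -5.1041] v [-12.8771  13.5357]
```

Call:
step_arm(
  fingers=[1,1,1,1,1,1],
  travel=[
    [-0.08,0,0.02],
    [-0.0369,0,-0.0258],
    [-0.0369,0,-0.0258],
    [-0.0369,0,-0.0258],
    [-0.0369,0,-0.0258],
    [0,0,0],
  ],
  twist=[0,0,0,0,0,0],
)

```text
time_s: 6.72
position: [0.4858, 0.2384, 0.0187]
tool_rot: [[-0.967, 0.254, 0.001], [0.254, 0.967, -0.0], [-0.001, 0.0, -1.0]]
ft_force: [-1.8, -0.2, 0.7]
grip_width: 0.0002
gripper_force: 0.7
```

```bash
cat > car.py <<'E'
# carriage positions from side depth
from uv import *
def car():
    im,d=optics.get_image("side"); P=cloud("side",d)
    U,V,Z,s,n=analyse(P,d,-14.7); n=n-.033
    for nm,vc in (("R",-.0623),("M",-.0007),("L",.0615)):
        k=(abs(V-vc)<.016)&(n>.031)&(n<.038)&(s>-.02)
        q=(abs(V-vc)<.016)&(n>.019)&(n<.027)&(s>.06)
        print(nm,k.sum(),"block s",np.percentile(s[k],[2,98])*1e3 if k.sum()>10 else "", "v",np.percentile(V[k],[2,98])*1e3 if k.sum()>10 else "","upper plate s",np.percentile(s[q],[2,50,98])*1e3 if q.sum()>5 else "")
    return im
if __name__=="__main__":
    st(); car()
E
python3 car.py
```

```text
t 6.72 U -39.1 V 61.5 Z 18.7 yaw 165.3083750454798 F [-1.7518 -0.1838  0.7308] w 0.0002469804567528428
R 207 block s [ 1.9983 33.9541] v [-76.9558 -46.4473] upper plate s 
M 207 block s [ 1.4095 32.5747] v [-15.9241  14.9819] upper plate s 
L 123 block s [ 1.2008 44.3332] v [66.029  77.3359] upper plate s [60.8074 74.278  78.92  ]
```

Call:
step_arm(
  fingers=[1,1,1,1,1],
  travel=[
    [-0.0328,0,-0.023],
    [-0.0328,0,-0.023],
    [-0.0164,0,-0.0115],
    [-0.0164,0,-0.0115],
    [0,0,0],
  ],
  twist=[0,0,0,0,0],
)

```text
time_s: 7.4
position: [0.4952, 0.236, 0.0255]
tool_rot: [[-0.967, 0.254, 0.0], [0.254, 0.967, -0.0], [-0.0, 0.0, -1.0]]
ft_force: [-2.6, -0.4, 0.8]
grip_width: 0.0002
gripper_force: 1.2
```

```bash
python3 car.py
```

```text
t 7.4 U -29.4 V 61.5 Z 25.5 yaw 165.31006336641653 F [-2.6215 -0.4465  0.8407] w 0.0002279152658651792
R 210 block s [ 1.7682 34.0814] v [-77.4853 -46.9048] upper plate s [60.7145 70.8083 78.5115]
M 230 block s [ 1.4544 34.2402] v [-15.8022  14.9681] upper plate s 
L 122 block s [19.0965 55.8912] v [64.0271 77.1129] upper plate s [62.9497 74.3422 79.4233]
```

Call:
step_arm(
  fingers=[1,1,1,1,1,1],
  travel=[
    [-0.0328,0,-0.023],
    [-0.0328,0,-0.023],
    [-0.0328,0,-0.023],
    [-0.0164,0,-0.0115],
    [-0.0164,0,-0.0115],
    [0,0,0],
  ],
  twist=[0,0,0,0,0,0],
)

```text
time_s: 8.2
position: [0.5079, 0.2327, 0.0347]
tool_rot: [[-0.967, 0.254, 0.001], [0.254, 0.967, -0.0], [-0.001, 0.0, -1.0]]
ft_force: [-3.2, -1.1, -0.3]
grip_width: -0.0001
gripper_force: 1.2
```

```bash
python3 car.py
```

```text
t 8.2 U -16.2 V 61.6 Z 34.7 yaw 165.31473362071992 F [-3.1949 -1.1324 -0.2919] w -0.00014047934135583107
R 210 block s [ 1.8442 34.4678] v [-77.3398 -46.8436] upper plate s [60.8975 73.765  78.8368]
M 219 block s [ 1.6157 34.429 ] v [-15.3812  14.6546] upper plate s [60.455  63.1305 67.7424]
L 119 block s [30.2432 72.2421] v [65.9442 77.2052] upper plate s [62.0489 74.2256 79.4005]
```

Still free, and nearly at the plate. I'll creep on and watch the force.

Call:
step_arm(
  fingers=[1,1,1,1],
  travel=[
    [-0.0164,0,-0.0115],
    [-0.0123,0,-0.0086],
    [-0.0082,0,-0.0057],
    [0,0,0],
  ],
  twist=[0,0,0,0],
)

```text
time_s: 8.75
position: [0.5107, 0.2321, 0.0368]
tool_rot: [[-0.967, 0.253, -0.001], [0.253, 0.967, 0.0], [0.001, -0.0, -1.0]]
ft_force: [-4.2, 1.1, -2.3]
grip_width: -0.0001
gripper_force: 2.5
```

```bash
python3 car.py
```

```text
t 8.75 U -13.4 V 61.7 Z 36.8 yaw 165.31921475157876 F [-4.2111  1.0709 -2.2609] w -6.0246799221451395e-05
R 215 block s [ 1.8635 34.6444] v [-77.2981 -46.4917] upper plate s [60.6607 73.6536 79.0273]
M 218 block s [ 1.2683 34.0799] v [-15.0518  14.8301] upper plate s [60.4305 65.0373 71.6531]
L 122 block s [33.8387 75.6501] v [65.2844 77.4041] upper plate s [61.4723 74.3927 82.0062]
```

Call:
step_arm(
  fingers=[1,1,1,1,1,1,1,1,1,1],
  travel=[
    [0.233,0,0],
    [0.24,0,0],
    [0,-0.312,0],
    [0,-0.312,0],
    [0,0,0.27],
    [-0.08,0,0],
    [-0.039,0,-0.0273],
    [-0.039,0,-0.0273],
    [-0.039,0,-0.0273],
    [-0.039,0,-0.0273],
  ],
  twist=[0,0,0,0,0,0,0,0,0,0],
)

```text
time_s: 10.05
position: [0.4725, 0.1776, 0.0215]
tool_rot: [[-0.967, 0.253, -0.0], [0.253, 0.967, 0.0], [0.0, 0.0, -1.0]]
ft_force: [-3.3, 1.5, -0.3]
grip_width: -0.0001
gripper_force: 1.7
```

```bash
python3 car.py
```

```text
t 10.05 U -36.5 V -0.6 Z 21.5 yaw 165.32789111046523 F [-3.2577  1.4604 -0.3159] w -6.277105723148462e-05
R 195 block s [ 1.7481 34.0886] v [-77.3866 -46.8202] upper plate s 
M 125 block s [ 7.9102 47.7149] v [-6.4881 15.1211] upper plate s [61.0057 73.7516 79.4079]
L 245 block s [40.5122 72.9153] v [46.1674 77.1901] upper plate s [61.1091 76.6448 79.8081]
```

Call:
step_arm(
  fingers=[1,1,1,1,1],
  travel=[
    [-0.0164,0,-0.0115],
    [-0.0164,0,-0.0115],
    [-0.0164,0,-0.0115],
    [-0.0082,0,-0.0057],
    [0,0,0],
  ],
  twist=[0,0,0,0,0],
)

```text
time_s: 10.72
position: [0.4766, 0.176, 0.0246]
tool_rot: [[-0.967, 0.253, -0.003], [0.253, 0.967, -0.0], [0.003, -0.001, -1.0]]
ft_force: [-6.1, 1.4, -2.0]
grip_width: 0.0001
gripper_force: 3.0
```

```bash
python3 car.py
```

```text
t 10.72 U -32.1 V -1.2 Z 24.6 yaw 165.32202555113247 F [-6.0789  1.3621 -2.0075] w 0.00011729096993157708
R 203 block s [ 1.9524 34.5824] v [-76.8316 -46.5213] upper plate s 
M 127 block s [12.7079 51.8752] v [-7.3271 15.2252] upper plate s [60.3757 74.7961 83.1757]
L 242 block s [40.1177 73.0824] v [46.0855 77.2728] upper plate s [60.9825 76.6294 79.5069]
```

The middle carriage stopped dead near 25 mm: the whole unit crept up to its stop and the force rose. I'll do the right one now.

Call:
step_arm(
  fingers=[1,1,1,1,1,1,1,1,1,1],
  travel=[
    [0.29,0,0],
    [0,-0.308,0],
    [0,-0.308,0],
    [0,0,0.152],
    [-0.08,0,0],
    [-0.043,0,-0.03],
    [-0.043,0,-0.03],
    [-0.043,0,-0.03],
    [-0.043,0,-0.03],
    [-0.043,0,-0.03],
  ],
  twist=[0,0,0,0,0,0,0,0,0,0],
)

```text
time_s: 12.02
position: [0.463, 0.1163, 0.0251]
tool_rot: [[-0.967, 0.253, -0.0], [0.253, 0.967, 0.0], [0.0, 0.0, -1.0]]
ft_force: [-2.5, 0.4, -1.3]
grip_width: 0.0
gripper_force: 1.6
```

Call:
step_arm(
  fingers=[1,1,1,1,1,1,1],
  travel=[
    [-0.0328,0,-0.023],
    [-0.0328,0,-0.023],
    [-0.0328,0,-0.023],
    [-0.0246,0,-0.0172],
    [-0.0123,0,-0.0086],
    [-0.0123,0,-0.0086],
    [0,0,0],
  ],
  twist=[0,0,0,0,0,0,0],
)

```text
time_s: 12.9
position: [0.4767, 0.1126, 0.035]
tool_rot: [[-0.967, 0.254, -0.001], [0.254, 0.967, 0.0], [0.001, -0.0, -1.0]]
ft_force: [-4.6, 1.5, 0.1]
grip_width: -0.0002
gripper_force: 2.5
```

```bash
python3 car.py
```

```text
t 12.9 U -16.0 V -62.5 Z 35.0 yaw 165.31509305679964 F [-4.5865  1.4607  0.0672] w -0.00023358264754129294
R 124 block s [29.5993 72.8601] v [-72.0536 -46.5135] upper plate s [60.1262 73.3772 79.0758]
M 222 block s [16.3906 48.8635] v [-15.7737  14.8211] upper plate s [60.7414 73.8742 79.2268]
L 241 block s [40.348  73.2529] v [46.3409 77.1221] upper plate s [62.2936 76.4462 79.7714]
```

Call:
step_arm(
  fingers=[1,1,1,1,1,1,0,0,0,0],
  travel=[
    [-0.0123,0,-0.0086],
    [-0.0082,0,-0.0057],
    [0,0,0],
    [0.15,0,0],
    [0.25,0,-0.2],
    [0,0,-0.5],
    [0,0.31,0],
    [0,0.31,0],
    [0,0,0],
    [0,0,0],
  ],
  twist=[0,0,0,0,0,0,0,0,0,0],
)

```text
time_s: 14.2
position: [0.456, 0.1818, 0.1067]
tool_rot: [[-0.967, 0.253, 0.001], [0.253, 0.967, -0.0], [-0.001, -0.0, -1.0]]
ft_force: [0.4, 0.6, -0.1]
grip_width: 0.0425
gripper_force: 0.0
```

Run:
```python
from car import *
st(); im=car()
cv2.imwrite("pics/s3.png",cv2.resize(im[120:310,230:450],None,fx=3.1,fy=3.1,interpolation=cv2.INTER_CUBIC))
for r in models.landmark_of("top","tray_floor")[:1]+models.landmark_of("top","tray_floor")[:1]: print(r["confidence"],at_z("top",r["point"],.003))
```

```text
t 14.2 U -53.5 V -0.8 Z 106.7 yaw 165.3320960698927 F [ 0.3817  0.6162 -0.1179] w 0.04254993801912174
R 187 block s [39.7062 72.7355] v [-77.7058 -47.0761] upper plate s [60.2391 70.0812 78.8839]
M 220 block s [16.0925 49.1595] v [-15.9901  14.8068] upper plate s [60.5633 74.1437 79.4219]
L 232 block s [40.1845 72.9534] v [45.9961 76.7855] upper plate s [61.5806 75.9599 79.6076]
0.86 [0.4964 0.0154 0.003 ]
0.86 [0.4964 0.0154 0.003 ]
```

View pics/s3.png

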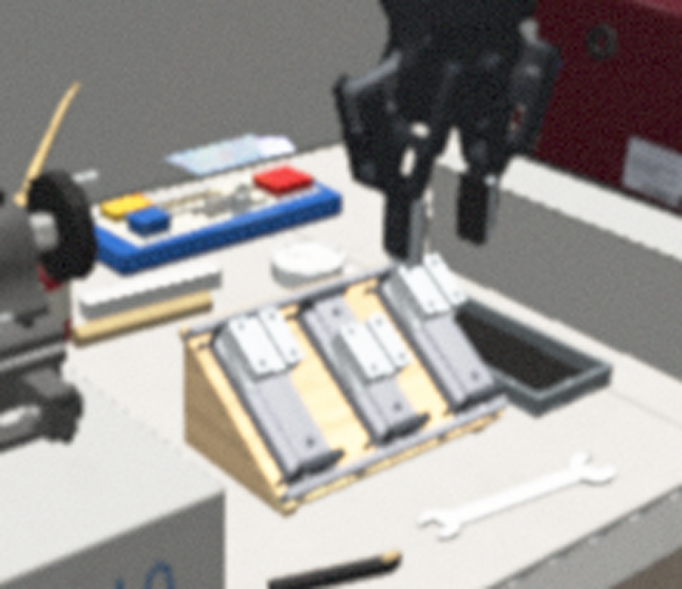

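Both outer carriages are at their top plates and the middle one is half way. Before gripping I'll check the finger geometry at this opening: tip height, and knuckle clearance over the neighbouring blocks.

Run:
```python
from uv import *
s=monitor.observe(); p=s["position"]; u,v=frame(-14.7)
im,d=optics.get_image("side"); P=cloud("side",d)
r=P[...,:2]-p[:2]; a=(r@u)*1e3; b=(r@v)*1e3; z=(P[...,2]-p[2])*1e3
k0=(d>0)&(abs(a)<45)&(abs(b)<75)&(z>10)&(z<160)
for lo in range(30,130,8):
    k=k0&(z>=lo)&(z<lo+8)
    if k.sum()>5: print(lo,k.sum(),"a",np.percentile(a[k],[2,98]),"b",np.percentile(b[k],[1,99]))
```

```text
38 83 a [-12.4441   8.8095] b [-26.5812  32.0247]
46 123 a [-12.4632   7.955 ] b [-33.845   35.6974]
54 134 a [-12.3577   8.3323] b [-34.4808  35.4235]
62 140 a [-12.8408   8.8485] b [-34.2939  36.4083]
70 128 a [-12.6287   8.3735] b [-33.3418  35.6149]
78 132 a [-14.3528   9.5435] b [-47.5404  50.8367]
86 257 a [-14.3896   9.975 ] b [-51.5391  54.5659]
94 231 a [-15.0225  10.913 ] b [-55.5169  56.8012]
102 274 a [-18.2319  10.0421] b [-57.4139  59.4441]
110 325 a [-18.2988  11.5683] b [-60.2818  61.9155]
118 320 a [-18.1427  12.15  ] b [-61.9283  64.3147]
126 331 a [-20.5421   8.7291] b [-62.5345  66.9709]
```

Call:
step_arm(
  fingers=[0,0,0,0,0,0,1,1,1,1],
  travel=[
    [-0.455,0,0],
    [0,0,0.3],
    [0,0,0.3],
    [0,0,0.2],
    [0,0,0.097],
    [0,0,0],
    [0,0,0],
    [0,0,0],
    [0,0,0],
    [0,0,0],
  ],
  twist=[0,0,0,0,0,0,0,0,0,0],
  force=40,
)

```text
time_s: 15.65
position: [0.5002, 0.1704, 0.0176]
tool_rot: [[-0.967, 0.253, 0.0], [0.253, 0.967, -0.0], [-0.0, -0.0, -1.0]]
ft_force: [-3.1, -2.7, 6.2]
grip_width: 0.0312
gripper_force: 41.8
```

```bash
python3 car.py
```

```text
t 15.65 U -8.0 V -0.6 Z 17.6 yaw 165.32337140613777 F [-3.0758 -2.7222  6.2258] w 0.03118271286650038
R 71 block s [39.3011 70.8292] v [-77.6191 -47.1919] upper plate s 
M 170 block s [15.5028 47.8255] v [-16.2129  14.6839] upper plate s 
L 233 block s [40.5512 73.0846] v [45.9933 77.0478] upper plate s [61.0171 75.9649 79.7764]
```

Call:
step_arm(
  fingers=[1,1,1,1,1,1,1,1,1,1],
  travel=[
    [0.0287,0,-0.041],
    [0.0287,0,-0.041],
    [0.0574,0,-0.082],
    [0.0574,0,-0.082],
    [0,0,-0.15],
    [0,0,-0.2],
    [0,0,-0.2],
    [0,0,-0.2],
    [0,0,0],
    [0,0,0],
  ],
  twist=[0,0,0,0,0,0,0,0,0,0],
)

```text
time_s: 16.95
position: [0.4828, 0.175, 0.1158]
tool_rot: [[-0.967, 0.253, -0.001], [0.253, 0.967, -0.0], [0.001, -0.001, -1.0]]
ft_force: [-0.0, 0.0, -5.7]
grip_width: 0.0313
gripper_force: 40.7
```

Run:
```python
from car import *
st(); im=car()
cv2.imwrite("pics/s4.png",cv2.resize(im[90:310,230:450],None,fx=2.7,fy=2.7,interpolation=cv2.INTER_CUBIC))
```

```text
t 16.95 U -25.9 V -0.6 Z 115.8 yaw 165.31883000899597 F [-0.0051  0.0045 -5.673 ] w 0.03133629144872553
R 52 block s [39.123  49.3414] v [-77.6025 -46.7022] upper plate s [60.5246 67.1034 77.7122]
M 0 block s  v  upper plate s 
L 238 block s [40.2911 73.0794] v [46.4304 77.1205] upper plate s [61.1452 76.1294 79.5424]
```

View pics/s4.png

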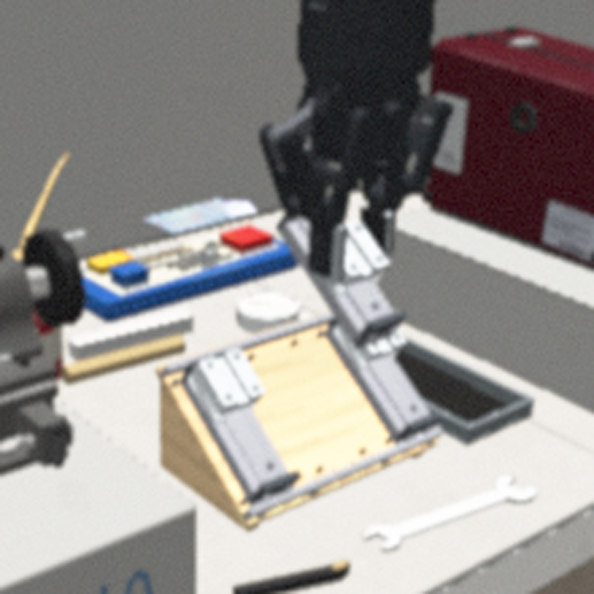

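Call:
step_arm(
  fingers=[1,1,1,1,1,1,1,1,1,1],
  travel=[
    [-0.05,-0.25,0],
    [-0.05,-0.25,0],
    [-0.05,-0.25,0],
    [-0.05,-0.25,0],
    [-0.05,-0.25,0],
    [-0.05,-0.257,0],
    [0,0,0.3],
    [0,0,0.3],
    [0,0,0.25],
    [0,0,0.15],
  ],
  twist=[0,0,0,0,0,0,0,0,0,0],
)

```text
time_s: 18.25
position: [0.4734, 0.0217, 0.0147]
tool_rot: [[-0.967, 0.254, -0.003], [0.254, 0.967, 0.001], [0.003, -0.0, -1.0]]
ft_force: [0.3, 0.4, -4.5]
grip_width: 0.0311
gripper_force: 40.8
```

Run:
```python
from car import *
st(); im=car()
im2,d2=optics.get_image("top")
u,v=frame(-14.7); d=optics.get_image("side")[1]; P=cloud("side",d)
r=P[...,:2]-np.array([.508,.169]); U=r@u*1e3; V=r@v*1e3; Z=P[...,2]*1e3
for lo in range(4,50,4):
    k=(d>0)&(abs(V+151)<18)&(abs(U-10)<75)&(Z>=lo)&(Z<lo+4)
    if k.sum()>4: print(lo,k.sum(),"U",np.percentile(U[k],[2,50,98]),"V",np.percentile(V[k],[2,98]))
cv2.imwrite("pics/s5.png",cv2.resize(im[120:310,270:490],None,fx=2.7,fy=2.7,interpolation=cv2.INTER_CUBIC))
```

```text
t 18.25 U 3.9 V -151.2 Z 14.7 yaw 165.30615774807504 F [ 0.2664  0.4105 -4.5064] w 0.03108514993508627
R 203 block s [39.6863 72.7005] v [-77.8071 -46.5411] upper plate s [60.2151 72.9006 79.3131]
M 0 block s  v  upper plate s 
L 244 block s [40.2626 72.9587] v [46.6155 77.297 ] upper plate s [62.3848 77.1007 79.7248]
4 45 U [-40.6599 -17.2015  56.4505] V [-168.1951 -133.811 ]
8 19 U [-41.426  -40.1572 -38.8843] V [-167.0149 -134.433 ]
12 32 U [-41.9596 -39.9903 -21.3789] V [-168.6103 -134.1371]
16 12 U [-36.948  -22.3577 -14.989 ] V [-166.3807 -136.1658]
20 16 U [-28.3355 -22.1506  -6.7786] V [-158.6055 -135.6813]
24 23 U [-30.1503 -21.1223  -9.8128] V [-158.655  -134.7903]
28 39 U [-32.4791 -18.9513  -0.4373] V [-160.2891 -135.311 ]
32 72 U [-34.6344 -24.1167   3.375 ] V [-163.4024 -135.5174]
36 63 U [-33.0099 -19.4929   8.1175] V [-163.7876 -134.497 ]
40 58 U [-19.2411  -9.4147  16.6324] V [-160.3591 -135.0462]
44 51 U [-13.2797  -6.6214  21.9322] V [-163.1958 -135.3786]
48 23 U [-7.9854 -5.1675 26.703 ] V [-163.0277 -133.8866]
```

View pics/s5.png

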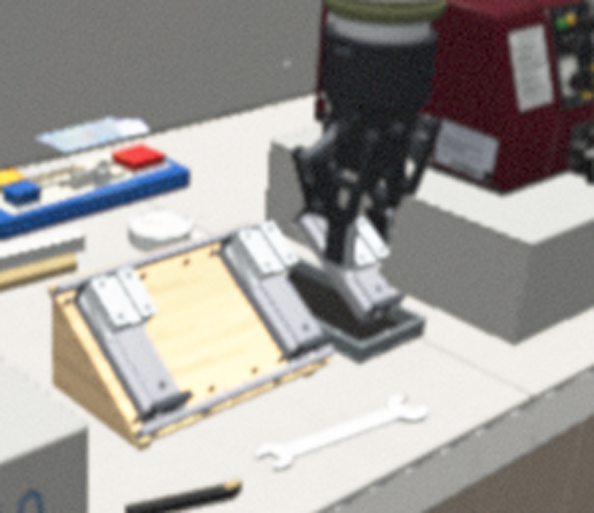

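Call:
step_arm(
  fingers=[1,1,1,1,1,1],
  travel=[
    [0,0,0.03],
    [0,0,0.03],
    [0,0,0.03],
    [0,0,0.01],
    [0,0,0.01],
    [0,0,0],
  ],
  twist=[0,0,0,0,0,0],
)

```text
time_s: 19.15
position: [0.4744, 0.0216, 0.0055]
tool_rot: [[-0.967, 0.253, -0.0], [0.253, 0.967, -0.0], [0.0, -0.0, -1.0]]
ft_force: [-0.3, -0.2, -4.7]
grip_width: 0.031
gripper_force: 40.9
```

```bash
python3 uv.py
```

```text
t 19.15 U 4.9 V -151.1 Z 5.5 yaw 165.316265437965 F [-0.3019 -0.2191 -4.6946] w 0.03099680996695203
```

Call:
step_arm(
  fingers=[1,1,1,1],
  travel=[
    [0,0,0.01],
    [0,0,0.01],
    [0,0,0.01],
    [0,0,0],
  ],
  twist=[0,0,0,0],
)

```text
time_s: 19.65
position: [0.4743, 0.0216, 0.0025]
tool_rot: [[-0.967, 0.254, -0.0], [0.254, 0.967, 0.0], [0.0, 0.0, -1.0]]
ft_force: [0.4, -0.4, -5.1]
grip_width: 0.031
gripper_force: 40.9
```

Call:
step_arm(
  fingers=[1,1,1],
  travel=[
    [0,0,0.01],
    [0,0,0.01],
    [0,0,0],
  ],
  twist=[0,0,0],
)

```text
time_s: 20.02
position: [0.4742, 0.0216, 0.0009]
tool_rot: [[-0.967, 0.253, -0.0], [0.253, 0.967, 0.0], [0.0, -0.0, -1.0]]
ft_force: [-1.1, 0.5, 5.2]
grip_width: 0.0312
gripper_force: 42.1
```

Call:
step_arm(
  fingers=[1,1,1,1,1,1],
  travel=[
    [0,0,0],
    [-0.038,0,0.02],
    [-0.038,0,0.023],
    [-0.034,0,0.027],
    [-0.034,0,0.028],
    [0,0,0],
  ],
  twist=[0,0,0,0,0,0],
  force=25,
)

```text
time_s: 20.78
position: [0.4885, 0.0178, -0.0091]
tool_rot: [[-0.967, 0.253, 0.0], [0.253, 0.967, -0.0], [-0.0, -0.0, -1.0]]
ft_force: [-0.6, -0.7, 4.2]
grip_width: 0.0316
gripper_force: 42.1
```

```bash
cat > tray.py <<'E'
from car import *
st(); u,v=frame(-14.7); im,d=optics.get_image("side"); P=cloud("side",d)
r=P[...,:2]-np.array([.508,.169]); U=r@u*1e3; V=r@v*1e3; Z=P[...,2]*1e3
for lo in range(4,60,4):
    k=(d>0)&(abs(V+151)<16)&(abs(U-10)<75)&(Z>=lo)&(Z<lo+4)
    if k.sum()>4: print(lo,k.sum(),"U",np.percentile(U[k],[2,50,98]),"V",np.percentile(V[k],[2,98]))
E
python3 tray.py
```

```text
t 20.77 U 19.5 V -151.2 Z -9.1 yaw 165.317514772821 F [-0.5924 -0.7008  4.2157] w 0.03164160132326367
4 46 U [-41.3217 -21.0746  57.428 ] V [-163.1476 -135.2262]
8 48 U [-41.7774 -22.2566   2.6082] V [-162.6745 -135.7037]
12 60 U [-41.5944 -22.2473  21.0511] V [-165.4581 -135.5687]
16 64 U [-39.8664  -6.8533  28.8831] V [-156.6167 -135.2206]
20 67 U [-26.9156  -2.2078  39.0179] V [-161.9578 -135.7941]
24 105 U [-26.9422  -8.3924  49.3729] V [-164.1433 -135.5731]
28 36 U [-3.106   2.9499 52.8106] V [-162.829 -135.504]
32 35 U [ 0.9552 39.4078 51.9041] V [-163.8776 -135.3825]
36 26 U [ 0.0709  1.8008 53.2198] V [-163.5297 -136.6572]
40 38 U [-1.0088  6.6841 56.9305] V [-162.2905 -135.7776]
44 77 U [-1.4521 10.9184 59.8181] V [-165.7736 -136.1135]
48 37 U [ 8.252  19.6681 60.5088] V [-166.3178 -137.226 ]
52 16 U [ 7.9888 26.5978 63.9578] V [-166.8232 -139.4577]
56 6 U [ 7.7524 15.7744 25.9839] V [-166.7542 -165.3566]
```

Call:
step_arm(
  fingers=[1,1,1,1,1],
  travel=[
    [-0.028,0,0.03],
    [-0.026,0,0.031],
    [-0.023,0,0.033],
    [-0.02,0,0.025],
    [0,0,0],
  ],
  twist=[0,0,0,0,0],
  force=25,
)

```text
time_s: 21.45
position: [0.4982, 0.0153, -0.0209]
tool_rot: [[-0.967, 0.253, 0.001], [0.253, 0.967, -0.0], [-0.001, -0.0, -1.0]]
ft_force: [-0.1, -1.2, 4.1]
grip_width: 0.031
gripper_force: 42.6
```

```bash
python3 tray.py
```

```text
t 21.45 U 29.6 V -151.2 Z -20.9 yaw 165.32059472693422 F [-0.1382 -1.1523  4.1357] w 0.031026089671317612
4 73 U [-41.0703 -19.1812  33.2913] V [-165.3995 -135.324 ]
8 69 U [-41.2628 -19.0626  36.9545] V [-164.7099 -135.4866]
12 91 U [-41.4124 -10.1501  48.3227] V [-162.801  -135.3969]
16 48 U [-23.6888 -12.4958  61.8581] V [-162.6955 -135.3876]
20 86 U [-21.2724  -0.971   57.3464] V [-163.054  -136.1953]
24 58 U [-21.4906  -5.2198  61.6932] V [-164.5548 -135.3473]
28 22 U [ 7.676   9.7011 16.7577] V [-165.6505 -135.2831]
32 38 U [ 7.2271 13.5475 30.7425] V [-163.9644 -135.6289]
36 69 U [ 8.8897 19.3483 40.134 ] V [-165.6786 -136.5678]
40 7 U [18.927  24.8295 36.5368] V [-166.6341 -139.5736]
44 5 U [17.3346 22.3791 39.0614] V [-166.9039 -165.5651]
48 8 U [18.9201 25.853  36.3926] V [-166.8976 -139.5534]
52 6 U [17.5155 28.5632 37.1324] V [-166.9745 -165.2959]
```

Call:
step_arm(
  fingers=[1,1,1,1],
  travel=[
    [-0.008,0,0.013],
    [-0.007,0,0.012],
    [-0.004,0,0.01],
    [0,0,0],
  ],
  twist=[0,0,0,0],
)

```text
time_s: 22.0
position: [0.5009, 0.0145, -0.0231]
tool_rot: [[-0.967, 0.253, 0.004], [0.253, 0.967, -0.001], [-0.004, -0.0, -1.0]]
ft_force: [-1.1, -2.8, 18.1]
grip_width: 0.0314
gripper_force: 44.5
```

```bash
python3 tray.py
```

```text
t 22.0 U 32.4 V -151.2 Z -23.1 yaw 165.32706585354452 F [-1.1275 -2.786  18.0875] w 0.03136799790086078
4 64 U [-40.4773 -18.7805  33.0801] V [-164.6884 -135.1096]
8 68 U [-41.1908 -19.1348  30.5684] V [-165.5603 -135.4516]
12 94 U [-41.2737 -11.2994  22.0106] V [-163.3662 -135.2609]
16 47 U [-39.3034 -15.1394  59.5074] V [-164.8534 -135.2549]
20 96 U [-20.4942   1.5241  60.2928] V [-165.0539 -135.6374]
24 51 U [-20.6591 -13.999   21.4091] V [-165.1311 -135.3615]
28 29 U [-2.642  11.7642 34.5518] V [-164.2422 -135.3946]
32 48 U [10.678  16.8389 38.8874] V [-164.9418 -135.1238]
36 49 U [11.7038 22.0501 42.4547] V [-166.938  -136.5695]
40 7 U [22.1652 33.4157 40.614 ] V [-166.9465 -165.5576]
44 6 U [21.7632 28.7676 41.377 ] V [-166.831  -138.8134]
48 5 U [22.7879 34.3888 35.6064] V [-166.9981 -138.1268]
```

Call:
step_arm(
  fingers=[1,0.15,0.15,0.15,0.15,0.15,0.1,0,0],
  travel=[
    [0,0,-0.01],
    [0,0,0],
    [0,0,0],
    [0,0,0],
    [0,0,-0.05],
    [0,0,-0.15],
    [0,0,-0.3],
    [0,0,-0.5],
    [0,0,-0.3],
  ],
  twist=[0,0,0,0,0,0,0,0,0],
)

```text
time_s: 23.18
position: [0.5, 0.015, 0.1088]
tool_rot: [[-0.967, 0.253, 0.002], [0.253, 0.967, -0.0], [-0.003, 0.0, -1.0]]
ft_force: [-0.8, -0.0, -0.4]
grip_width: 0.0427
gripper_force: 0.0
```

Run:
```python
from car import *
st(); im=car(); u,v=frame(-14.7)
for cam in ("side","top"):
    im,d=optics.get_image(cam); P=cloud(cam,d)
    r=P[...,:2]-np.array([.508,.169]); U=r@u*1e3; V=r@v*1e3; Z=P[...,2]*1e3
    k=(d>0)&(abs(V+151)<18)&(abs(U-28)<66)&(Z>18)&(Z<40); print(cam,k.sum(),"unit U",np.percentile(U[k],[1,99]),"V",np.percentile(V[k],[1,99]))
    k=(d>0)&(abs(V+151)<14)&(abs(U-28)<60)&(Z>34)&(Z<42); A=np.c_[U[k],V[k],np.ones(k.sum())]
    if k.sum()>20: print(" top plane",np.linalg.lstsq(A,Z[k],rcond=None)[0][:2],np.median(Z[k]),np.percentile(U[k],[2,98]))
    k=(d>0)&(abs(V+151)<12)&(abs(U-28)<50)&(Z>18)&(Z<26); A=np.c_[U[k],V[k],np.ones(k.sum())]
    if k.sum()>20: print(" rail plane",np.linalg.lstsq(A,Z[k],rcond=None)[0],np.median(Z[k]))
for r in models.landmark_of("side","tray_floor")[:1]: print("tf",at_z("side",r["point"],.003))
im=optics.get_image("side")[0]
cv2.imwrite("pics/s6.png",cv2.resize(im[120:310,270:490],None,fx=2.7,fy=2.7,interpolation=cv2.INTER_CUBIC))
```

```text
t 23.18 U 31.3 V -151.0 Z 108.8 yaw 165.3185878366609 F [-0.8306 -0.05   -0.4086] w 0.04268020172284138
R 203 block s [39.6009 72.9953] v [-77.8372 -46.7118] upper plate s [60.0703 74.2858 78.986 ]
M 0 block s  v  upper plate s 
L 241 block s [40.2467 73.1302] v [46.4577 77.0895] upper plate s [60.1887 76.1188 79.7215]
side 430 unit U [-20.893   67.8005] V [-166.7095 -133.8713]
 top plane [0.0276 0.017 ] 36.66588441454716 [10.5966 43.6631]
 rail plane [-0.0134 -0.0355 16.7289] 21.706976868035134Traceback (most recent call last):
  File "<stdin>", line 6, in <module>
    return _quantile_unchecked(
        a, q, axis, out, overwrite_input, method, keepdims, weights)
    return _ureduce(a,
                    func=_quantile_ureduce_func,
    ...<5 lines>...
                    overwrite_input=overwrite_input,
                    method=method)
    r = func(a, **kwargs)
    result = _quantile(arr,
                       quantiles=q,
    ...<2 lines>...
                       out=out,
                       weights=wgt)
    slices_having_nans = np.isnan(arr[-1, ...])
                                  ~~~^^^^^^^^^
IndexError: index -1 is out of bounds for axis 0 with size 0
```

Call:
step_arm(
  fingers=[0,0,0,0,0,0,0,1,1,1],
  travel=[
    [0.183,0.3,0],
    [0,0.3,0],
    [0,0.287,0],
    [0,0,0.263],
    [0,0,0.263],
    [0,0,0.262],
    [0,0,0],
    [0,0,0],
    [0,0,0],
    [0,0,0],
  ],
  twist=[0,0,0,0,0,0,0,0,0,0],
  force=25,
)

```text
time_s: 24.58
position: [0.5043, 0.1055, 0.0279]
tool_rot: [[-0.967, 0.254, 0.0], [0.254, 0.967, 0.0], [-0.0, 0.0, -1.0]]
ft_force: [-0.2, -0.1, -4.3]
grip_width: 0.0313
gripper_force: 30.3
```

Run:
```python
from car import *
st(); car(); u,v=frame(-14.7)
im,d=optics.get_image("side"); P=cloud("side",d)
r=P[...,:2]-np.array([.508,.169]); U=r@u*1e3; V=r@v*1e3; Z=P[...,2]*1e3
k=(d>0)&(abs(V+151)<18)&(abs(U-28)<66)&(Z>18)&(Z<40); print(k.sum(),"unit U",np.percentile(U[k],[1,99]),"V",np.percentile(V[k],[1,99]))
for lo,hi in ((18,26),(34,42)):
    k=(d>0)&(abs(V+151)<12)&(abs(U-28)<50)&(Z>lo)&(Z<hi); A=np.c_[U[k],V[k],np.ones(k.sum())]
    print(k.sum(),np.linalg.lstsq(A,Z[k],rcond=None)[0],np.median(Z[k]))
```

```text
t 24.57 U 12.6 V -62.4 Z 27.9 yaw 165.3126486626075 F [-0.1924 -0.1453 -4.3029] w 0.031300333067920905
R 144 block s [40.0099 72.762 ] v [-77.4731 -47.1366] upper plate s 
M 0 block s  v  upper plate s 
L 233 block s [40.065  72.7384] v [46.4403 76.9518] upper plate s [60.6972 76.3923 79.7865]
428 unit U [-20.8072  64.0956] V [-166.6383 -133.8424]
123 [-0.0036 -0.0466 14.7935] 21.632385576229872
72 [ 0.0026  0.0162 38.5241] 36.34759751771588
```

Call:
step_arm(
  fingers=[1,1,1,1,1,1,1,1,1,1],
  travel=[
    [0.0385,0,0.03],
    [0.0385,0,0.027],
    [0.0385,0,0.027],
    [0.0385,0,0.027],
    [0.0385,0,0.027],
    [0.0385,0,0.027],
    [0.0385,0,0.027],
    [0.0385,0,0.027],
    [0.0385,0,0.027],
    [0.0385,0,0.027],
  ],
  twist=[0,0,0,0,0,0,0,0,0,0],
)

```text
time_s: 25.92
position: [0.4665, 0.1153, 0.0002]
tool_rot: [[-0.967, 0.253, -0.001], [0.253, 0.967, 0.0], [0.001, -0.0, -1.0]]
ft_force: [-2.7, -0.8, 5.9]
grip_width: 0.0318
gripper_force: 31.5
```

```bash
python3 car.py
```

```text
t 25.93 U -26.5 V -62.5 Z 0.2 yaw 165.31836312565392 F [-2.743  -0.792   5.8989] w 0.03177665025587589
R 151 block s [-7.645 24.754] v [-77.866  -48.1231] upper plate s 
M 0 block s  v  upper plate s 
L 232 block s [40.5597 72.9251] v [46.2034 76.9368] upper plate s [61.3976 75.8805 79.6814]
```

Call:
step_arm(
  fingers=[1,1,1,1],
  travel=[
    [0.0123,0,0.0086],
    [0.0123,0,0.0086],
    [0.0082,0,0.0057],
    [0,0,0],
  ],
  twist=[0,0,0,0],
)

```text
time_s: 26.48
position: [0.4646, 0.1158, -0.0013]
tool_rot: [[-0.967, 0.253, 0.002], [0.253, 0.967, -0.0], [-0.002, 0.0, -1.0]]
ft_force: [-2.2, -0.6, 11.2]
grip_width: 0.0316
gripper_force: 32.2
```

```bash
python3 car.py
```

```text
t 26.48 U -28.5 V -62.4 Z -1.3 yaw 165.32068165152907 F [-2.1511 -0.6063 11.2189] w 0.03160924401077892
R 151 block s [-10.472   22.5462] v [-78.0976 -47.5785] upper plate s 
M 0 block s  v  upper plate s 
L 239 block s [40.1162 73.1383] v [46.4346 77.2582] upper plate s [60.4587 75.4874 79.6184]
```

Call:
step_arm(
  fingers=[0,0,0,0,0,0,0,0,0,0],
  travel=[
    [0,0,0],
    [0,0,0],
    [0,0,0],
    [0,0,-0.1],
    [0,0,-0.4],
    [0,0,-0.5],
    [-0.14,0.413,0],
    [-0.14,0.413,0],
    [-0.14,0.413,0],
    [0,0,0],
  ],
  twist=[0,0,0,0,0,0,0,0,0,0],
)

```text
time_s: 27.78
position: [0.5367, 0.2272, 0.0981]
tool_rot: [[-0.968, 0.251, 0.001], [0.251, 0.968, 0.0], [-0.001, 0.001, -1.0]]
ft_force: [-0.2, -0.8, 0.1]
grip_width: 0.043
gripper_force: 0.0
```

```bash
python3 car.py
```

```text
t 27.77 U 13.0 V 63.5 Z 98.1 yaw 165.45693953587303 F [-0.2437 -0.8309  0.0739] w 0.04296371937559178
R 211 block s [-10.285  22.721] v [-77.5541 -46.7258] upper plate s [60.9647 73.4409 78.7108]
M 0 block s  v  upper plate s 
L 241 block s [40.1581 72.9783] v [46.0273 76.8011] upper plate s [60.7966 76.5669 79.7907]
```

Call:
step_arm(
  fingers=[0,0,0,0,0,1,1,1],
  travel=[
    [0,-0.006,0.1],
    [0,0,0.25],
    [0,0,0.25],
    [0,0,0.1],
    [0,0,0],
    [0,0,0],
    [0,0,0],
    [0,0,0],
  ],
  twist=[0,0,0,0,0,0,0,0],
  force=25,
)

```text
time_s: 28.82
position: [0.5361, 0.2248, 0.0288]
tool_rot: [[-0.967, 0.253, 0.001], [0.253, 0.967, 0.0], [-0.001, 0.001, -1.0]]
ft_force: [-1.0, 0.1, 5.1]
grip_width: 0.0315
gripper_force: 29.5
```

```bash
python3 car.py
```

```text
t 28.82 U 13.0 V 61.1 Z 28.8 yaw 165.31864167734753 F [-1.0239  0.0539  5.1386] w 0.03150126532329178
R 209 block s [-10.0836  22.7892] v [-77.2158 -46.7097] upper plate s [61.8697 73.7127 78.8398]
M 0 block s  v  upper plate s 
L 186 block s [39.8867 73.3008] v [45.7848 76.1331] upper plate s [66.2226 77.7167 79.7894]
```

Call:
step_arm(
  fingers=[1,1,1,1,1,1,1,1,1,1],
  travel=[
    [0.0385,0,0.024],
    [0.0385,0,0.027],
    [0.0385,0,0.027],
    [0.0385,0,0.027],
    [0.0385,0,0.027],
    [0.0385,0,0.027],
    [0.0385,0,0.027],
    [0.0385,0,0.027],
    [0.0385,0,0.027],
    [0.0385,0,0.027],
  ],
  twist=[0,0,0,0,0,0,0,0,0,0],
)

```text
time_s: 30.12
position: [0.4985, 0.235, 0.0015]
tool_rot: [[-0.967, 0.253, 0.001], [0.253, 0.967, 0.001], [-0.001, 0.001, -1.0]]
ft_force: [-1.4, 2.8, 4.6]
grip_width: 0.0318
gripper_force: 29.7
```

Call:
step_arm(
  fingers=[1,1,1,1],
  travel=[
    [0.0123,0,0.0086],
    [0.0082,0,0.0057],
    [0.0082,0,0.0057],
    [0,0,0],
  ],
  twist=[0,0,0,0],
)

```text
time_s: 30.62
position: [0.4967, 0.2355, 0.0001]
tool_rot: [[-0.967, 0.253, 0.003], [0.253, 0.967, 0.001], [-0.002, 0.001, -1.0]]
ft_force: [0.2, 2.4, 9.6]
grip_width: 0.0313
gripper_force: 30.1
```

```bash
python3 car.py
```

```text
t 30.62 U -27.8 V 61.5 Z 0.1 yaw 165.32029353452697 F [0.1685 2.3871 9.5591] w 0.031321906983136576
R 203 block s [-10.176   22.8988] v [-77.2008 -46.6669] upper plate s [60.1608 61.9427 66.9816]
M 0 block s  v  upper plate s 
L 196 block s [-9.8723 22.8217] v [45.6374 76.8773] upper plate s [66.5018 75.2948 77.9657]
```

Call:
step_arm(
  fingers=[0,0,0,0,0,0,0,0,0],
  travel=[
    [0,0,0],
    [0,0,0],
    [0,0,0],
    [0,0,-0.1],
    [0,0,-0.4],
    [0,0,-0.5],
    [0,0,-0.5],
    [0.3,0.2,0],
    [0,0,0],
  ],
  twist=[0,0,0,0,0,0,0,0,0],
)

```text
time_s: 31.8
position: [0.4707, 0.2631, 0.1504]
tool_rot: [[-0.968, 0.251, 0.001], [0.251, 0.968, 0.001], [-0.001, 0.001, -1.0]]
ft_force: [-1.1, 0.3, 0.2]
grip_width: 0.0426
gripper_force: 0.0
```

Run:
```python
from car import *
st(); im=car(); u,v=frame(-14.7)
im,d=optics.get_image("side"); P=cloud("side",d)
r=P[...,:2]-np.array([.508,.169]); U=r@u*1e3; V=r@v*1e3; Z=P[...,2]*1e3
k=(d>0)&(abs(V+151)<12)&(abs(U-28)<50)&(Z>18)&(Z<26); A=np.c_[U[k],V[k],np.ones(k.sum())]
print(np.linalg.lstsq(A,Z[k],rcond=None)[0],np.median(Z[k]))
cv2.imwrite("pics/s7.png",cv2.resize(im[110:320,240:480],None,fx=2.8,fy=2.8,interpolation=cv2.INTER_CUBIC))
```

```text
t 31.8 U -60.0 V 81.6 Z 150.4 yaw 165.43861257336073 F [-1.117   0.2789  0.2182] w 0.042575430102169354
R 200 block s [-10.1315  22.8216] v [-77.3513 -46.7795] upper plate s [60.9047 73.3141 78.77  ]
M 0 block s  v  upper plate s 
L 252 block s [-9.9149 22.63  ] v [46.6341 77.0477] upper plate s [61.2109 74.8167 79.4766]
[ 0.005  -0.0614 13.0676] 22.010520923940817
```

View pics/s7.png

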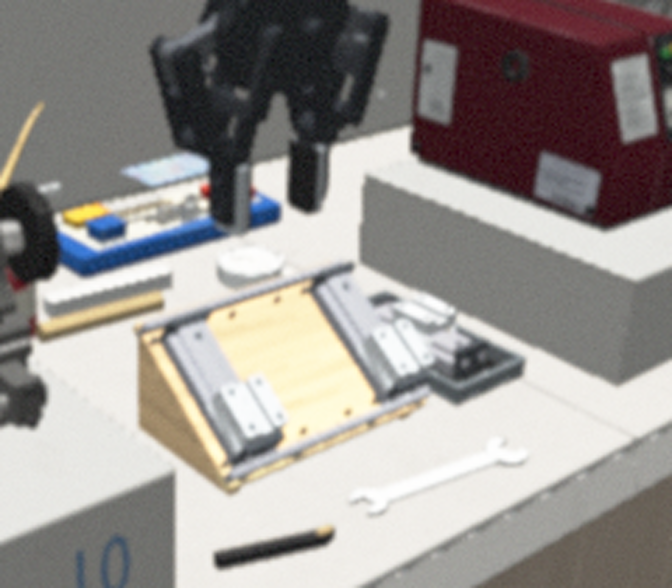

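The picture shows both outer carriages at the lower plates (block travel 50 mm each), the middle slide flat in the tray, and the tools in place. I'm handing in.

```bash
python3 -c "
from rig import close_job
print(close_job())"
```

```text
the job is handed in; nothing more can be done
None
```

The middle slide bound at about 25 mm and now lies flat in the grey tray, the left and right carriages are back at their lower end plates, and the job is handed in at 31.8 s; no verdict came back.

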